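# Close the carton round the cleaner jug and take off its safety cap

## Task

Box in the cleaner jug that stands in the open-topped carton: fold the shorter flap down flat first, while the longer one still stands open, then fold the longer flap down flat over it. Then take hold of the jug's black push-and-turn safety cap, press it straight down, twist it anticlockwise (seen from above) while it is pressed until it comes free, and lift it off. Finish while still holding the cap in the gripper, level, about 5 cm above the neck it came off, with both flaps still down and without shoving aside the other things on the bench.

Things in the scene. Friction and masses are not known exactly. Their poses are not given: they have to be found in the camera images.
- carton: Cardboard carton holding the grey jug, fixed to the bench on a 190x200x12 mm board. Origin: on the bench top under the centre of carton and jug; z = axis of neck and cap. The carton is 150 mm along x, 160 mm along y; walls end 126 mm above the bench. Flaps hinge on the +y edge (shorter) and the -y edge (longer), none on the other two sides.
- neck (a point): Middle of the top rim of the jug's 36 mm wide neck, 161 mm above the bench; axes as the carton's. A white sprung plug, 17 mm wide, stands up to 11 mm above it and pushes the cap up. The jug's round collar (43 mm wide, top 139 mm above the bench) is the lower stop of the cap's rim.
- cap_center (a point): Centre (half-way up) of the loose black ribbed round safety cap, 46 mm in diameter, 30 mm high, about 50 g. Locked on the jug its centre is 165 mm above the bench (4 mm above point neck), lower rim at 150 mm, top at 180 mm, its x axis along the carton's x; z is the cap's axis.
- flap_short (a joint): Shorter flap, 75 mm from hinge to free edge, 148 mm wide: angle in rad, 0 down flat, 1.57 upright, more leaning outwards. Stays where left; under 1 N at the free edge moves it. A slot 60 mm wide in its middle runs from the free edge to 46 mm from the hinge, so it passes the cap. Down flat its top face is 130 mm above the bench.
- flap_long (a joint): Longer flap, 105 mm from hinge to free edge; angle, width, slot (ends 46 mm from the hinge) and stiffness as the shorter one. Down flat its top face is 134 mm above the bench and its end overlaps the shorter flap's by 20 mm; if it is folded first, the shorter flap cannot go fully down.
- flap_short_hinge (a point): Middle of the hinge line of the shorter flap, 80 mm along the carton's +y from its centre, 130 mm above the bench; axes as the carton's, the hinge line runs along x.
- flap_long_hinge (a point): Middle of the hinge line of the longer flap, 80 mm along the carton's -y from its centre, 130 mm above the bench; axes as the carton's, the hinge line runs along x.
- red_bottle_center (a point): Bystander: red bottle with white cap, 57 mm wide, 170 mm high, loose; point at its centre, 85 mm above the bench.
- glue_bottle_center (a point): Bystander: blue bottle with black cap, 46x76x196 mm, loose; point on its axis 90 mm above the bench.
- tape_measure_center (a point): Bystander: tape measure, 37x70x64 mm, loose; point at its centre.
- battery_center (a point): Bystander: black tool battery, 107x76x60 mm, loose; point at its centre.
- cap: The cap as a whole; origin at the middle of its lower rim. Two lugs inside lock it: no lifting or turning until pressed down 5 mm or more (spring 6 N at first, 10 N at 5 mm; bottoms at 11 mm, 15 N). Kept pressed it turns anticlockwise from above; at 45 to 70 degrees (0.8 to 1.2 rad, best 60 degrees) the lugs are free and it lifts straight up; end stop at 73 degrees.

How it is judged (in metres and radians):
On the way, in this order (a step that is already met when the one before it is completed fails the run):
1. the shorter flap is down flat while the longer one is still open (value of joint flap_short below 0.15 rad and value of joint flap_long above 0.5 rad), for 0.1 s.
2. the longer flap is down over it (value of joint each of flap_short, flap_long below 0.15 rad), for 0.1 s.
3. the cap is pressed down, not yet turned (z of cap_center in the frame of neck below -0.0002 m and angle between the x axis of cap_center and the x axis of carton, either way round below 0.35 rad), for 0.02 s.
4. the cap is twisted free while on the neck (z of cap_center in the frame of neck below 0.012 m and angle between the x axis of cap_center and the x axis of carton, either way round above 0.7 rad), for 0.02 s.
At the end, for the whole second after the job is handed in: Both flaps are down (within 0.2 rad of flat); the gripper holds the cap still, level within 20 degrees, its centre 35 to 120 mm above the neck's rim and within 40 mm of the neck axis, and the cap touches nothing of the jug or carton (value of joint each of flap_short, flap_long below 0.2 rad and z of cap_center in the frame of neck between 0.035 and 0.12 m and horizontal distance between cap_center and neck below 0.04 m and angle between cap_center's own z axis and vertical below 0.35 rad and contact force between the fingers and cap above 1 N and contact force between cap and carton below 0.05 N and linear speed of cap below 0.03 m/s); the arm keeps its last pose, push and grip.
It fails at once if a bystander is shoved or knocked over (moved more than 40 mm) (distance of any of red_bottle_center, glue_bottle_center, tape_measure_center, battery_center from where it was at the start of the episode above 0.04 m).
It also fails if it takes over 58 s, if anything falls off the work surface, if the arm or the gripper's body presses on something with over 40 N, if the wrist force passes 120 N, or if a joint passes its speed limit or range.

## Robot

A 7-joint arm with a two-finger parallel gripper is mounted at the origin on a cart in front of the work surface, level with it; the furniture and walls round the work are solid. World frame = base frame: x ahead of the robot, y to its left, z up, the work surface at z = 0. Lengths are in m, angles in degrees, forces in N, time in s.
With the tool pointing down it reaches from about 0.425 to 0.875 m from the base axis. Payload 8.4 kg.
Tool frame: the origin (TCP) lies between the finger pads; the fingertips stand 11 mm ahead of it and the grasp point (between the pads) lies 8 mm behind it; z points along the fingers, y is the line along which they close (so a half turn about z gives the same grasp; the last joint's range is limited). The gripper opens to 85 mm and grips with 20 to 120 N. Pads are 22 mm wide; open, the fingers measure 114 mm over their backs; the gripper's body (76 mm by 85 mm) begins 54 mm behind the grasp point. The pads swing forward as they close: fully open they stand 13 mm farther back than shut.
Start: joints at [-80.569, 19.091, 2.286, 83.961, -0.768, 76.965, -3.352], TCP at [0.169, 0.627, 0.218] pointing down, gripper open.
Joint ranges: [-147.57, 147.57], [-21.85, 119.76], [-74.77, 79.35], [14.55, 137.4], [-85.83, 265.84], [4.83, 119.75], [-152.11, 152.11]. Speed limits (degrees/s): [127.2, 127.2, 159.86, 159.86, 180, 180, 180].

## Interface

Orientations are given as [roll, pitch, yaw] about the fixed x, y, z axes, in that order (R = Rz(yaw) Ry(pitch) Rx(roll)).
In Python, from bench import arm gives the robot as it stands.
- The arm moves only by the tool apply_moves, never from a script. Its argument "rows" is a list of rows, each an object with "xyz": the shift along the tool's x, y, z in m, a list of three; "turn": the turn about the tool's z in rad. A call has 1 to 20 rows; each row is the pose to reach, as a shift and turn from the pose commanded when the call began, along the tool's axes at that moment; what a row does not reach only later rows make up. A row lasts 1/12 s, in which the tool goes at most 41.7 mm and 7.16 degrees, less where a joint would pass 70% of its speed; a pose out of reach is approached as far as the arm can. A call with a gripper value outside its range is refused whole. "claw" is the closure, from -1 (fully open) to 1 (shut), so that 0 is half open, set as the call begins (left out, the last holds). The fingers move at their own pace and stop on an object; "newtons" is the grip in N (left out, the last holds). Time passes only in rows, so rows that repeat a pose let the fingers close. It gives the time, the measured TCP pose, the force, the opening and the grip force at its end, in the units of the state.
- arm.state(): the state, without advancing time (a new reading comes with each control period).
- arm.get_image(name): name is "side" or "top" or "wrist"; returns a dict with "pixels" (420x560x3 uint8, blue, green, red), "vfov" (degrees; the focal length in pixels is half the picture's height over the tangent of half this angle, whatever the lens; pixels are square), "cx", "cy" (the principal point, pixels), "extrinsics" (4x4, takes a point from world to camera coordinates). Camera axes: x right, y up, looking along -z (the intrinsics and any distortion apply to the point x, -y, -z); pixel columns grow to the right and rows downward; lengths in m; the calibration is good to about 2 mm. A picture is of the moment at which its call begins. There is no depth.
- arm.finish_job(): hands the job in; it is judged then, once.
The state is a dict: "time": time; "qpos": joint angles; "joint_vel": joint speeds; "effort": joint torques, N m; "tool_pos": TCP position; "orientation": TCP orientation; "contact_force": force on the tool from outside, world axes, zero at the start; "torque": the same for the moment, N m; "opening": finger opening in m; "grasp_force": force on a finger pad.
Only numpy, scipy, OpenCV 4.12 (cv2) and the standard library are available. Lean on these libraries where they do the work, as an engineer would, in place of code of your own. Each camera call takes 0.05 s, during which the arm holds its last target. There are 200 camera calls.

## Working session

There is one attempt and no reset: what is moved stays moved. The work goes in short steps, Python scripts to look and compute and a tool call to move; the robot and the scene stay as the last step left them, time stands still between calls to the robot, and variables do not carry over. Pictures are saved under pics/ and viewed, at most 10 in all, crops included, and the job is handed in when it is done.

Besides the shell and the picture viewer there is one more tool, called as name([rows], argument=value, ...), one row to a line, values as JSON. apply_moves: Moves the arm, as the interface text tells. Its arguments: {"type":"object","properties":{"rows":{"type":"array"},"claw":{"type":"number"},"newtons":{"type":"number"}},"required":["rows"]}

```bash
mkdir -p pics; ls
python3 - <<'E'
from bench import arm
import cv2
for n in("side","top"):
    d=arm.get_image(n); cv2.imwrite(f"pics/{n}0.png",d["pixels"]); print(n,{k:d[k] for k in d if k!="pixels"})
print(arm.state())
E
```

```text
pics
side {'vfov': 44.31151721363899, 'cx': 279.0964460310482, 'cy': 204.1796856634465, 'extrinsics': array([[ 0.11650174, -0.99309249, -0.01395166, -0.06943303],
       [ 0.7496226 ,  0.07870741,  0.65716901, -0.47179702],
       [-0.65153151, -0.08701981,  0.75361412, -1.24032164],
       [ 0.        ,  0.        ,  0.        ,  1.        ]])}
top {'vfov': 45.086293202085116, 'cx': 273.54991134249013, 'cy': 210.78447677870844, 'extrinsics': array([[ 0.1137138 , -0.99344472, -0.01169457, -0.04966559],
       [ 0.86616025,  0.09336474,  0.49096787, -0.51418811],
       [-0.48665758, -0.06595919,  0.87109918, -1.20114111],
       [ 0.        ,  0.        ,  0.        ,  1.        ]])}
{'time': 0.1, 'qpos': array([-80.56978054,  19.12827246,   2.28510639,  84.00602051,
        -0.7696636 ,  76.96498688,  -3.35183985]), 'joint_vel': array([ 0.11004242, -0.12884945, -0.06265763, -0.05661053,  0.05135551,
       -0.05748857, -0.00572467]), 'effort': array([ 2.78825406e-03, -6.60019255e+01,  1.36940304e+00, -4.06473970e+01,
        1.71713799e-02,  8.92019947e-03,  2.73792176e-05]), 'tool_pos': array([0.16938798, 0.62709558, 0.21710374]), 'orientation': array([-1.79916055e+02,  3.95609972e-03,  1.64884177e+02]), 'contact_force': array([0.06090922, 0.55944818, 0.57064945]), 'torque': array([ 0.01661385, -0.01273647, -0.0303542 ]), 'grasp_force': 0.0, 'opening': 0.08539245955277236}
```

View pics/top0.png

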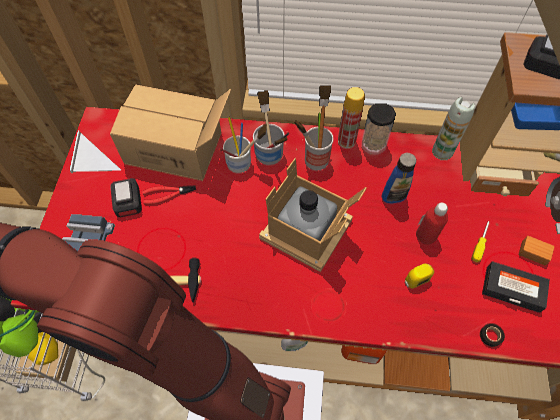

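View pics/side0.png

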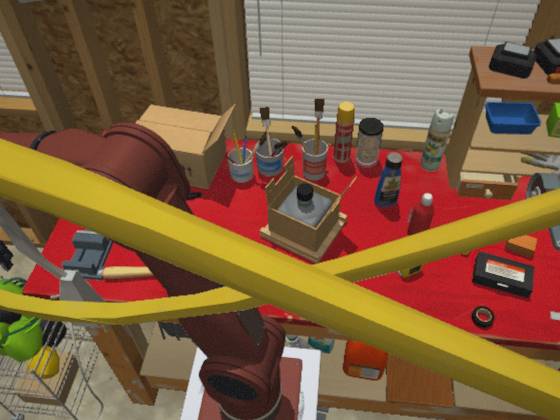

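```bash
python3 - <<'E'
import cv2,numpy as np
a=cv2.imread("pics/top0.png")[150:285,240:400]
b=cv2.imread("pics/side0.png")[150:285,240:400]
cv2.imwrite("pics/crop0.png",np.hstack([cv2.resize(a,None,fx=2.5*2,fy=5,interpolation=cv2.INTER_CUBIC)[:600,:800]]))
E
cat > h.py <<'E'
import numpy as np,cv2
CAL={}
def cam(d):
    f=210/np.tan(np.radians(d["vfov"]/2)); E=np.array(d["extrinsics"])
    return f,d["cx"],d["cy"],E
def proj(d,P):
    f,cx,cy,E=cam(d);p=np.atleast_2d(P)@E[:3,:3].T+E[:3,3]
    return np.c_[cx+f*p[:,0]/-p[:,2],cy-f*p[:,1]/-p[:,2]]
def atz(d,uv,z):
    f,cx,cy,E=cam(d);R=E[:3,:3];o=-R.T@E[:3,3]
    r=R.T@np.array([(uv[0]-cx)/f,-(uv[1]-cy)/f,-1]);return o+r*(z-o[2])/r[2]
E
```

```text
(no output)
```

View pics/crop0.png

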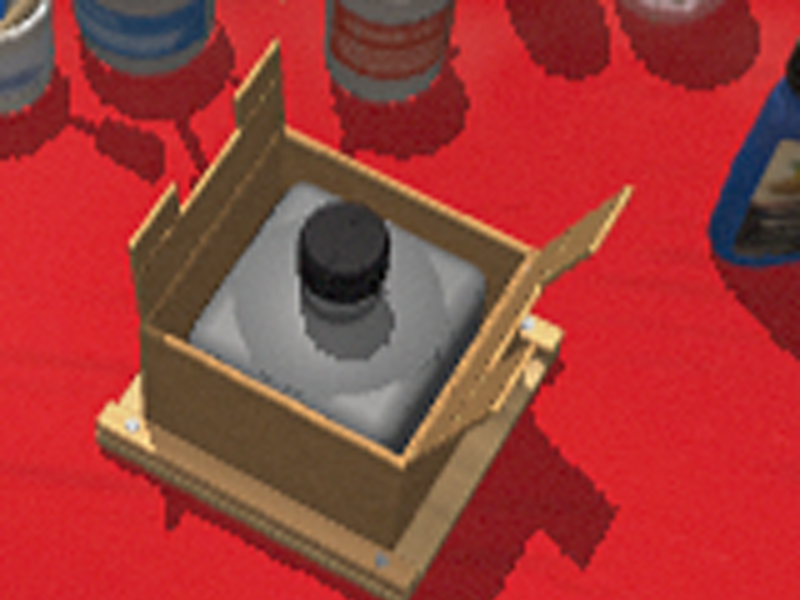

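Run:
```python
from bench import arm
from h import *
from scipy.optimize import least_squares
d=arm.get_image("top"); d.pop("pixels")
c=lambda u,v:np.array([240+u/5,150+v/5])
pts={"capT":(c(345,233),.18),"nl":(c(148,326),.126),"near":(c(405,464),.126),"rf":(c(530,250),.126),"fl":(c(285,128),.126)}
W={k:atz(d,p,z) for k,(p,z) in pts.items()}
for k in W: print(k,W[k].round(4))
print("nl-fl",np.linalg.norm(W["nl"]-W["fl"]),"near-rf",np.linalg.norm(W["near"]-W["rf"]),"nl-near",np.linalg.norm(W["nl"]-W["near"]),"fl-rf",np.linalg.norm(W["fl"]-W["rf"]))
print("ctr",np.mean([W[k] for k in("nl","near","rf","fl")],0))
# flaps sit between hinge edges; fit: left at +side. local x 150 along nl->fl ?
def model(p,sw):
    x,y,yaw,as_,al=p;R=lambda P:np.array([[np.cos(yaw),-np.sin(yaw),0],[np.sin(yaw),np.cos(yaw),0],[0,0,1]])@P+np.array([x,y,0])
    L=[[0,0,.18]]
    L+= [[-.075*1,.08,.126],[-.075,-.08,.126],[.075,-.08,.126],[.075,.08,.126]]
    ls=.075; ll=.105
    for s in(-.074,.074): L.append([s,.08-ls*np.cos(as_),.13+ls*np.sin(as_)])
    for s in(-.074,.074): L.append([s,-.08+ll*np.cos(al),.13+ll*np.sin(al)])
    P=np.array([R(np.array(q)) for q in L]);return proj(d,P)
seen1=[c(345,233),c(148,326),c(405,464),c(530,250),c(285,128),c(131,245),c(277,40),c(495,408),c(630,187)]
# swapped: local +y points to the right
seen2=[seen1[i] for i in(0,3,4,1,2,8,7,6,5)]
for n,s,y0 in(("short left",seen1,-.4),("short right",seen2,-.4+np.pi)):
    r=least_squares(lambda p:(model(p,0)-np.array(s)).ravel(),[.62,-.02,y0,1.6,2.],loss="soft_l1")
    print(n,r.cost,r.x.round(4),np.degrees(r.x[2:]).round(1));print((model(r.x,0)-np.array(s)).round(1).tolist())
# bystanders
for n,uv,z in(("red",(435,222),.085),("glue",(398,178),.09),("tape",(420,275),.03),("cupfront L",(238,155),.06),("cup2",(269,145),.06),("cup3",(318,148),.06)):
    print(n,atz(d,uv,z).round(3))
```

```text
capT [ 0.5426 -0.0819  0.18  ]
nl [0.5069 0.0171 0.126 ]
near [ 0.4407 -0.1235  0.126 ]
rf [ 0.5752 -0.1816  0.126 ]
fl [ 0.6393 -0.0436  0.126 ]
nl-fl 0.14565403597996807 near-rf 0.14651081518431197 nl-near 0.15540408535840397 fl-rf 0.15212501330574932
ctr [ 0.54053987 -0.08291752  0.126     ]
short left 3.6708193487036858 [ 0.541  -0.0825 -0.4312  1.6222  1.953 ] [-24.7  92.9 111.9]
[[0.2, 0.6], [-1.7, 0.0], [0.1, 0.5], [1.8, 0.0], [-0.8, -1.0], [-0.1, 0.1], [0.2, -0.4], [-0.2, 0.4], [0.4, -0.9]]
short right 22.88268248468795 [ 0.541  -0.0832  2.7658  2.0359  1.5675] [158.5 116.6  89.8]
[[0.4, 0.6], [1.4, -1.8], [-2.6, -0.5], [-0.9, 2.0], [2.6, -0.2], [-3.5, 2.0], [-0.5, 3.8], [-0.0, -5.9], [1.9, -3.4]]
red [ 0.556 -0.427  0.085]
glue [ 0.685 -0.328  0.09 ]
tape [ 0.421 -0.397  0.03 ]
cupfront L [0.738 0.141 0.06 ]
cup2 [0.784 0.053 0.06 ]
cup3 [ 0.789 -0.095  0.06 ]
```

apply_moves([
  {"xyz": [0, 0, -0.04], "turn": 0.0},
  {"xyz": [0, 0, -0.083], "turn": 0.0},
  {"xyz": [-0.52, -0.426, -0.083], "turn": 0.167},
  {"xyz": [-0.52, -0.426, -0.083], "turn": 0.167},
  {"xyz": [-0.52, -0.426, -0.083], "turn": 0.167},
  {"xyz": [-0.52, -0.426, -0.083], "turn": 0.167},
  {"xyz": [-0.52, -0.426, -0.083], "turn": 0.167},
  {"xyz": [-0.52, -0.426, -0.083], "turn": 0.167},
  {"xyz": [-0.52, -0.426, -0.083], "turn": 0.167},
  {"xyz": [-0.52, -0.426, -0.083], "turn": 0.167},
  {"xyz": [-0.52, -0.426, -0.083], "turn": 0.167},
  {"xyz": [-0.52, -0.426, -0.083], "turn": 0.167},
  {"xyz": [-0.52, -0.426, -0.083], "turn": 0.167},
  {"xyz": [-0.52, -0.426, -0.083], "turn": 0.167},
  {"xyz": [-0.52, -0.426, -0.083], "turn": 0.167},
  {"xyz": [-0.52, -0.426, -0.083], "turn": 0.167},
  {"xyz": [-0.52, -0.426, -0.083], "turn": 0.167},
  {"xyz": [-0.52, -0.426, -0.083], "turn": 0.167},
  {"xyz": [-0.52, -0.426, -0.083], "turn": 0.167},
  {"xyz": [-0.52, -0.426, -0.083], "turn": 0.167},
], claw=1, newtons=40)

```text
time: 1.82
tool_pos: [0.5615, 0.0768, 0.3006]
orientation: [-179.9, 0.0, 155.0]
contact_force: [-0.1, 0.3, -0.2]
opening: 0.0001
grasp_force: 0.0
```

Run:
```python
from bench import arm
import cv2
from h import *
print(arm.state()["qpos"].round(1))
d=arm.get_image("wrist");im=d.pop("pixels")
t=arm.get_image("top")["pixels"]
cv2.imwrite("pics/w1.png",np.hstack([cv2.resize(im,(400,300)),cv2.resize(t,(400,300))]))
```

```text
[-43.1   7.8  34.8  89.8  -4.4  83.8  56.8]
```

View pics/w1.png

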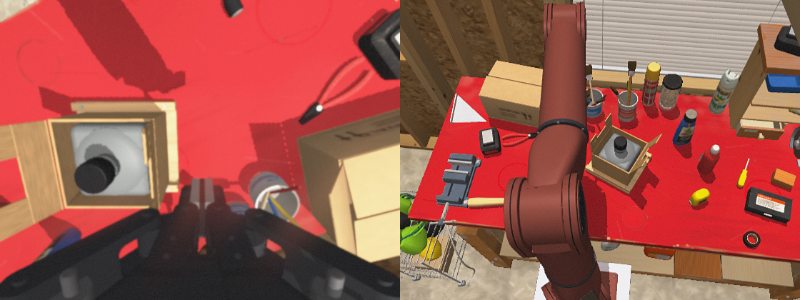

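apply_moves([
  {"xyz": [0, 0, 0.04], "turn": 0},
  {"xyz": [0, 0, 0.08], "turn": 0},
  {"xyz": [0, 0, 0.105], "turn": 0},
  {"xyz": [0, -0.03, 0.105], "turn": 0},
  {"xyz": [0, -0.056, 0.105], "turn": 0},
  {"xyz": [0, -0.07, 0.105], "turn": 0},
  {"xyz": [0, -0.077, 0.106], "turn": 0},
  {"xyz": [0, -0.084, 0.109], "turn": 0},
  {"xyz": [0, -0.09, 0.112], "turn": 0},
  {"xyz": [0, -0.096, 0.117], "turn": 0},
  {"xyz": [0, -0.101, 0.122], "turn": 0},
  {"xyz": [0, -0.106, 0.128], "turn": 0},
  {"xyz": [0, -0.109, 0.134], "turn": 0},
  {"xyz": [0, -0.112, 0.14], "turn": 0},
  {"xyz": [0, -0.115, 0.151], "turn": 0},
  {"xyz": [0, -0.115, 0.156], "turn": 0},
  {"xyz": [0, -0.115, 0.158], "turn": 0},
  {"xyz": [0, -0.115, 0.158], "turn": 0},
])

```text
time: 3.42
tool_pos: [0.5121, -0.0237, 0.1422]
orientation: [-180.0, -0.0, 155.3]
contact_force: [-0.2, 0.1, -0.7]
opening: -0.0
grasp_force: 0.0
```

Run:
```python
from bench import arm
import cv2
from h import *
im=arm.get_image("wrist")["pixels"]
t=arm.get_image("side")["pixels"]
cv2.imwrite("pics/w2.png",np.hstack([cv2.resize(im,(400,300)),cv2.resize(t[130:280,220:420],(400,300))]))
```

```text
(no output)
```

View pics/w2.png

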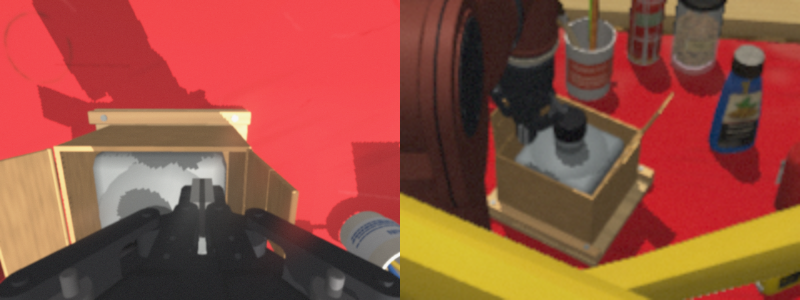

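Run:
```python
from bench import arm
import cv2
from h import *
im=arm.get_image("wrist")["pixels"]
t=arm.get_image("side")["pixels"]
cv2.imwrite("pics/w3.png",np.hstack([cv2.resize(im[150:400,100:450],(420,300),interpolation=3),cv2.resize(t[165:245,260:360],(375,300),interpolation=3)]))
```

```text
(no output)
```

View pics/w3.png

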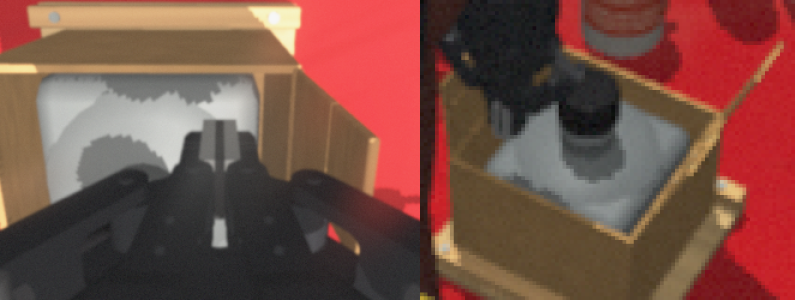

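apply_moves([
  {"xyz": [0, 0, -0.03], "turn": 0},
  {"xyz": [0, 0, -0.06], "turn": 0},
  {"xyz": [0, 0, -0.09], "turn": 0},
  {"xyz": [0, 0, -0.12], "turn": 0},
  {"xyz": [0, 0.0, -0.12], "turn": 0},
  {"xyz": [0, 0.03, -0.12], "turn": 0},
  {"xyz": [0, 0.06, -0.12], "turn": 0},
  {"xyz": [0, 0.09, -0.12], "turn": 0},
  {"xyz": [0, 0.12, -0.12], "turn": 0},
  {"xyz": [0, 0.12, -0.12], "turn": 0},
  {"xyz": [0, 0.12, -0.09], "turn": 0},
  {"xyz": [0, 0.12, -0.06], "turn": 0},
  {"xyz": [0, 0.12, -0.05], "turn": 0},
  {"xyz": [0, 0.12, -0.05], "turn": 0},
  {"xyz": [0, 0.12, -0.05], "turn": 0},
])

```text
time: 4.87
tool_pos: [0.5626, 0.085, 0.1936]
orientation: [-180.0, -0.0, 155.3]
contact_force: [0.3, -0.6, 0.5]
opening: 0.0
grasp_force: 0.0
```

Run:
```python
from bench import arm
import cv2
from h import *
im=arm.get_image("wrist")["pixels"]
t=arm.get_image("side")["pixels"]
t2=arm.get_image("top")["pixels"]
cv2.imwrite("pics/w4.png",np.vstack([np.hstack([cv2.resize(im,(400,300),interpolation=3),cv2.resize(t[150:270,240:400],(400,300),interpolation=3)]),cv2.resize(t2[150:270,200:420],(800,300)[:2],interpolation=3)]))
```

```text
(no output)
```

View pics/w4.png

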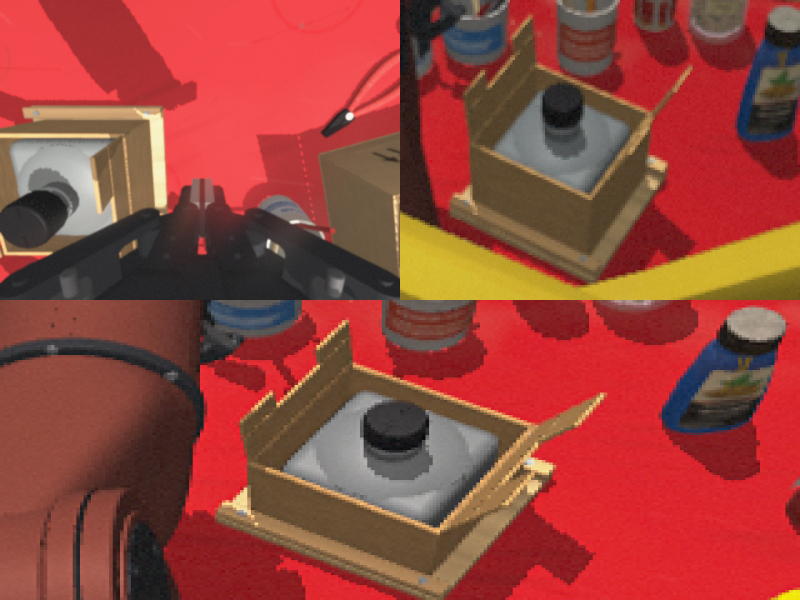

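apply_moves([
  {"xyz": [0, -0.02, 0], "turn": 0},
  {"xyz": [0, -0.04, 0], "turn": 0},
  {"xyz": [0, -0.05, 0], "turn": 0},
  {"xyz": [0, -0.06, 0], "turn": 0},
  {"xyz": [0, -0.065, 0], "turn": 0},
  {"xyz": [0, -0.07, 0], "turn": 0},
  {"xyz": [0, -0.075, 0], "turn": 0},
  {"xyz": [0, -0.08, 0], "turn": 0},
  {"xyz": [0, -0.085, 0], "turn": 0},
  {"xyz": [0, -0.085, 0], "turn": 0},
])

```text
time: 5.85
tool_pos: [0.5267, 0.007, 0.1929]
orientation: [-180.0, -0.0, 155.3]
contact_force: [-0.8, -1.4, -0.7]
opening: 0.0002
grasp_force: 0.0
```

Run:
```python
from bench import arm
import cv2
from h import *
d=arm.get_image("wrist");im=d["pixels"]
p=arm.state()["tool_pos"]
print("tcp,tip px in wrist",proj(d,[p,p-[0,0,.011],p-[0,0,.02]]).round(0).tolist())
t=arm.get_image("side")["pixels"]
t2=arm.get_image("top")["pixels"]
cv2.imwrite("pics/w5.png",np.vstack([np.hstack([cv2.resize(im,(400,300),interpolation=3),cv2.resize(t[150:270,240:400],(400,300),interpolation=3)]),cv2.resize(t2[150:270,200:420],(800,300)[:2],interpolation=3)]))
```

```text
tcp,tip px in wrist [[283.0, 256.0], [283.0, 249.0], [283.0, 243.0]]
```

View pics/w5.png

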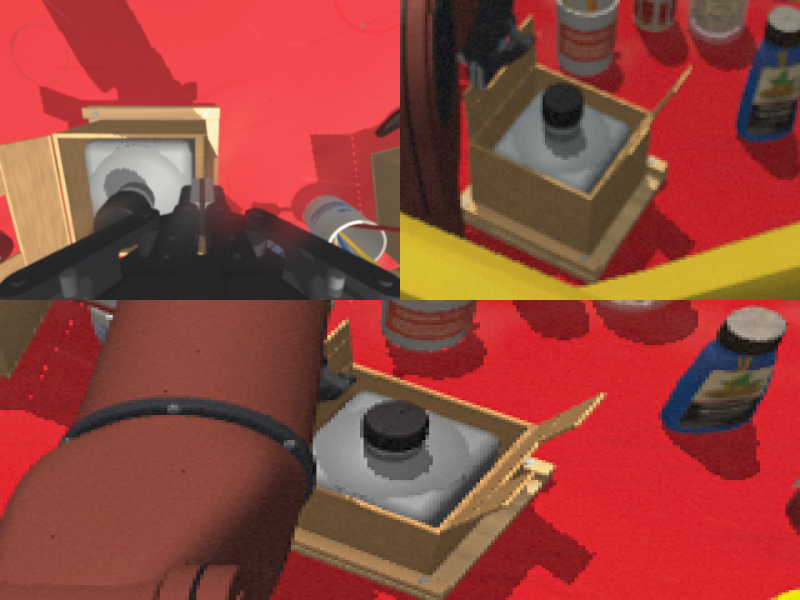

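```bash
cat >> h.py <<'E'
C=np.array([.541,-.082,0]);Y=np.radians(-24.7)
RC=np.array([[np.cos(Y),-np.sin(Y),0],[np.sin(Y),np.cos(Y),0],[0,0,1]])
def L2W(P): return np.atleast_2d(P)@RC.T+C
def W2L(P): return (np.asarray(P)-C)@RC
def flap(which,th,x,r):
    s=1 if which=="s" else -1
    return L2W([x,s*(.08-r*np.cos(th)),.13+r*np.sin(th)])
def score(d,which,x=np.linspace(.036,.070,8),r=np.linspace(.05,.072,6)):
    # std-normalised cardboard fraction over each angle
    im=d["pixels"].astype(int);b,g,rr=im[...,0],im[...,1],im[...,2]
    card=(g>0.55*rr)&(b<0.72*rr)&(rr>70)
    out=[]
    for a in range(0,131,10):
        q=np.vstack([proj(d,flap(which,np.radians(a),xx,r_)) for xx in x for r_ in r]).round().astype(int)
        ok=(q[:,0]>=0)&(q[:,0]<560)&(q[:,1]>=0)&(q[:,1]<420)
        out.append((a,round(float(card[q[ok,1],q[ok,0]].mean()),2) if ok.any() else None))
    return out
E
python3 - <<'E'
from bench import arm
from h import *
for n in("top","side"):
    d=arm.get_image(n); p=arm.state()["tool_pos"]
    print(n,"short far tab",score(d,"s"));print("long far",score(d,"l"))
    print("tip px",proj(d,[p-[0,0,.011]]).round(0), "flap near tab corners",[proj(d,flap("s",1.62,x,.075)).round(0).tolist() for x in(-.074,-.03)])
    d["pixels"]=cv2.imread(f"pics/{n}0.png");print("  start:",score(d,"s"))
E
```

```text
top short far tab [(0, 0.6), (10, 0.65), (20, 0.65), (30, 0.56), (40, 0.44), (50, 0.31), (60, 0.23), (70, 0.19), (80, 0.46), (90, 0.83), (100, 0.38), (110, 0.21), (120, 0.08), (130, 0.04)]
long far [(0, 0.62), (10, 0.67), (20, 0.6), (30, 0.56), (40, 0.4), (50, 0.27), (60, 0.25), (70, 0.15), (80, 0.1), (90, 0.08), (100, 0.12), (110, 0.94), (120, 0.5), (130, 0.0)]
tip px [[274. 198.]] flap near tab corners [[[266.0, 199.0]], [[275.0, 186.0]]]
  start: [(0, 0.6), (10, 0.65), (20, 0.65), (30, 0.56), (40, 0.44), (50, 0.31), (60, 0.23), (70, 0.19), (80, 0.44), (90, 0.88), (100, 0.52), (110, 0.0), (120, 0.0), (130, 0.0)]
side short far tab [(0, 0.29), (10, 0.31), (20, 0.42), (30, 0.44), (40, 0.27), (50, 0.23), (60, 0.06), (70, 0.12), (80, 0.06), (90, 0.31), (100, 0.25), (110, 0.08), (120, 0.02), (130, 0.0)]
long far [(0, 0.73), (10, 0.75), (20, 0.54), (30, 0.38), (40, 0.12), (50, 0.02), (60, 0.0), (70, 0.0), (80, 0.0), (90, 0.0), (100, 0.0), (110, 0.23), (120, 0.0), (130, 0.0)]
tip px [[272. 189.]] flap near tab corners [[[265.0, 187.0]], [[274.0, 177.0]]]
  start: [(0, 0.25), (10, 0.29), (20, 0.4), (30, 0.42), (40, 0.25), (50, 0.23), (60, 0.06), (70, 0.12), (80, 0.48), (90, 0.88), (100, 0.56), (110, 0.29), (120, 0.17), (130, 0.06)]
```

apply_moves([
  {"xyz": [0, -0.005, 0], "turn": 0},
  {"xyz": [0, -0.01, 0], "turn": 0},
  {"xyz": [0, -0.015, 0], "turn": 0},
  {"xyz": [0, -0.02, 0], "turn": 0},
  {"xyz": [0, -0.02, 0], "turn": 0},
])

```text
time: 6.52
tool_pos: [0.5182, -0.0117, 0.193]
orientation: [-180.0, 0.0, 155.2]
contact_force: [0.1, -0.3, 0.1]
opening: 0.0003
grasp_force: 0.0
```

Run:
```python
from bench import arm
from h import *
d=arm.get_image("top"); s=arm.state();print(W2L(s["tool_pos"]).round(4),s["contact_force"].round(2))
print(score(d,"s")); cv2.imwrite("pics/t6.png",d["pixels"])
d=arm.get_image("side"); print(score(d,"s"));cv2.imwrite("pics/s6.png",d["pixels"])
d=arm.get_image("wrist");cv2.imwrite("pics/wr6.png",d["pixels"])
a=cv2.imread("pics/s6.png")[160:235,255:355];w=d["pixels"][120:420,80:480]
cv2.imwrite("pics/m6.png",np.hstack([cv2.resize(a,(400,300),interpolation=3),w]))
```

```text
[-0.0501  0.055   0.193 ] [ 0.46 -0.52  0.28]
[(0, 0.6), (10, 0.65), (20, 0.65), (30, 0.48), (40, 0.35), (50, 0.31), (60, 0.21), (70, 0.06), (80, 0.12), (90, 0.25), (100, 0.0), (110, 0.0), (120, 0.0), (130, 0.0)]
[(0, 0.29), (10, 0.29), (20, 0.42), (30, 0.44), (40, 0.29), (50, 0.25), (60, 0.15), (70, 0.0), (80, 0.02), (90, 0.12), (100, 0.0), (110, 0.0), (120, 0.0), (130, 0.0)]
```

View pics/m6.png

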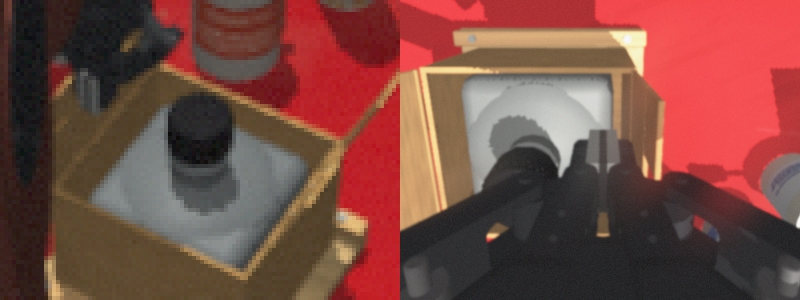

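Run:
```python
from bench import arm
from h import *
d=arm.get_image("wrist")
for th in (40,60,80,93,105,120): print(th,[proj(d,flap("s",np.radians(th),x,.075)).round(0).tolist()[0] for x in(-.074,-.03)])
print("walls",[proj(d,L2W([x,y,.126])).round(0).tolist()[0] for x,y in((-.075,.08),(-.075,-.08),(.075,.08),(.075,-.08))])
s=arm.state();p=s["tool_pos"]
print("tcp, tip",proj(d,[p,p-[0,0,.011]]).round(0).tolist())
t=cv2.imread("pics/s6.png");w=d["pixels"]
a=w[150:330,230:400]; cv2.imwrite("pics/m7.png",cv2.resize(a,None,fx=3.3,fy=3.3,interpolation=3))
dd=arm.get_image("side")
print("side: tip",proj(dd,[p-[0,0,.011]]).round(0),[ (th,proj(dd,flap("s",np.radians(th),-.074,.075)).round(0).tolist()[0],proj(dd,flap("s",np.radians(th),.074,.075)).round(0).tolist()[0]) for th in (40,60,80,93,105)])
```

```text
40 [[224.0, 208.0], [228.0, 277.0]]
60 [[257.0, 216.0], [258.0, 291.0]]
80 [[304.0, 221.0], [303.0, 300.0]]
93 [[339.0, 222.0], [335.0, 301.0]]
105 [[369.0, 221.0], [363.0, 298.0]]
120 [[399.0, 216.0], [391.0, 291.0]]
walls [[315.0, 188.0], [99.0, 188.0], [310.0, 358.0], [127.0, 358.0]]
tcp, tip [[282.0, 256.0], [282.0, 249.0]]
side: tip [[279. 191.]] [(40, [284.0, 202.0], [311.0, 169.0]), (60, [278.0, 195.0], [305.0, 163.0]), (80, [271.0, 190.0], [298.0, 158.0]), (93, [265.0, 187.0], [293.0, 155.0]), (105, [261.0, 186.0], [288.0, 154.0])]
```

apply_moves([
  {"xyz": [0, 0, 0.01], "turn": 0},
  {"xyz": [0, 0, 0.02], "turn": 0},
  {"xyz": [0, 0.005, 0.02], "turn": 0},
  {"xyz": [0, 0.01, 0.02], "turn": 0},
  {"xyz": [0, 0.015, 0.02], "turn": 0},
  {"xyz": [0, 0.02, 0.02], "turn": 0},
  {"xyz": [0, 0.025, 0.02], "turn": 0},
  {"xyz": [0, 0.03, 0.02], "turn": 0},
  {"xyz": [0, 0.03, 0.02], "turn": 0},
])

```text
time: 7.52
tool_pos: [0.5317, 0.0184, 0.173]
orientation: [180.0, 0.0, 155.4]
contact_force: [-0.3, -0.4, -0.1]
opening: -0.0
grasp_force: 0.0
```

Run:
```python
from bench import arm
from h import *
for i in range(3):
    d=arm.get_image("top"); s=arm.state();print(W2L(s["tool_pos"]).round(4),s["contact_force"].round(2),s["effort"].round(1))
print(score(d,"s"))
d=arm.get_image("side"); print(score(d,"s"))
```

```text
[-0.0503  0.0867  0.173 ] [ 0.1  -0.85  0.24] [ -0.4 -38.9   2.9 -38.9  -0.1  -0.   -0.1]
[-0.0503  0.0862  0.173 ] [-0.56  0.12 -0.03] [ -0.4 -38.9   2.8 -38.9  -0.1  -0.   -0. ]
[-0.0503  0.0859  0.173 ] [ 0.47 -0.    0.53] [ -0.4 -38.9   2.9 -38.8  -0.   -0.   -0. ]
[(0, 0.6), (10, 0.65), (20, 0.65), (30, 0.56), (40, 0.44), (50, 0.31), (60, 0.23), (70, 0.19), (80, 0.35), (90, 0.58), (100, 0.83), (110, 0.62), (120, 0.42), (130, 0.12)]
[(0, 0.29), (10, 0.29), (20, 0.42), (30, 0.44), (40, 0.27), (50, 0.23), (60, 0.06), (70, 0.02), (80, 0.21), (90, 0.4), (100, 0.67), (110, 0.67), (120, 0.31), (130, 0.08)]
```

apply_moves([
  {"xyz": [0, -0.005, -0.03], "turn": 0},
  {"xyz": [0, -0.005, -0.06], "turn": 0},
  {"xyz": [0, -0.005, -0.1], "turn": 0},
  {"xyz": [0, 0.0, -0.11], "turn": 0},
  {"xyz": [0, 0.04, -0.11], "turn": 0},
  {"xyz": [0, 0.085, -0.11], "turn": 0},
  {"xyz": [0, 0.085, -0.07], "turn": 0},
  {"xyz": [0, 0.085, -0.03], "turn": 0},
  {"xyz": [0, 0.085, 0.007], "turn": 0},
  {"xyz": [0, 0.085, 0.007], "turn": 0},
  {"xyz": [0, 0.055, 0.007], "turn": 0},
  {"xyz": [0, 0.03, 0.007], "turn": 0},
  {"xyz": [0, 0.02, 0.007], "turn": 0},
  {"xyz": [0, 0.01, 0.007], "turn": 0},
  {"xyz": [0, 0.0, 0.007], "turn": 0},
  {"xyz": [0, -0.01, 0.007], "turn": 0},
  {"xyz": [0, -0.02, 0.007], "turn": 0},
  {"xyz": [0, -0.026, 0.007], "turn": 0},
  {"xyz": [0, -0.026, 0.007], "turn": 0},
])

```text
time: 9.3
tool_pos: [0.5198, -0.0079, 0.166]
orientation: [-180.0, -0.0, 155.2]
contact_force: [-0.3, 0.7, -0.3]
opening: 0.0002
grasp_force: 0.0
```

Run:
```python
from bench import arm
from h import *
s=arm.state();print(W2L(s["tool_pos"]).round(4),s["contact_force"].round(2))
for n in("top","side","wrist"):
    d=arm.get_image(n);print(n,score(d,"s"));cv2.imwrite(f"pics/{n}8.png",d["pixels"])
d["pixels"]=d["pixels"];print("near tab wrist",score(d,"s",x=-np.linspace(.064,.073,5)))
```

```text
[-0.0502  0.0584  0.166 ] [-0.26  0.72 -0.25]
top [(0, 0.6), (10, 0.65), (20, 0.65), (30, 0.56), (40, 0.44), (50, 0.5), (60, 0.98), (70, 0.38), (80, 0.0), (90, 0.15), (100, 0.1), (110, 0.02), (120, 0.0), (130, 0.0)]
side [(0, 0.27), (10, 0.29), (20, 0.42), (30, 0.42), (40, 0.25), (50, 0.23), (60, 0.42), (70, 0.0), (80, 0.04), (90, 0.0), (100, 0.0), (110, 0.0), (120, 0.0), (130, 0.0)]
wrist [(0, 0.0), (10, 0.0), (20, 0.0), (30, 0.0), (40, 0.0), (50, 0.0), (60, 0.0), (70, 0.0), (80, 0.0), (90, 0.0), (100, 0.0), (110, 0.0), (120, 0.0), (130, 0.0)]
near tab wrist [(0, 0.2), (10, 0.0), (20, 0.0), (30, 0.0), (40, 0.13), (50, 0.53), (60, 1.0), (70, 0.87), (80, 1.0), (90, 0.0), (100, 0.0), (110, 0.0), (120, 0.0), (130, 0.0)]
```

apply_moves([
  {"xyz": [0, -0.008, 0.005], "turn": 0},
  {"xyz": [0, -0.014, 0.012], "turn": 0},
  {"xyz": [0, -0.0195, 0.0195], "turn": 0},
  {"xyz": [0, -0.022, 0.026], "turn": 0},
  {"xyz": [0, -0.0245, 0.032], "turn": 0},
  {"xyz": [0, -0.026, 0.037], "turn": 0},
  {"xyz": [0, -0.027, 0.041], "turn": 0},
  {"xyz": [0, -0.027, 0.041], "turn": 0},
])

```text
time: 10.12
tool_pos: [0.5085, -0.0313, 0.124]
orientation: [-179.9, -0.1, 155.3]
contact_force: [0.8, 0.4, -0.1]
opening: 0.0
grasp_force: 0.0
```

```bash
cat > chk.py <<'E'
from bench import arm
from h import *
import sys
s=arm.state();print(W2L(s["tool_pos"]).round(4),s["contact_force"].round(2),s["qpos"].round(0))
for n in("top","side","wrist"):
    d=arm.get_image(n);cv2.imwrite(f"pics/{n}_{s['time']:.1f}.png",d["pixels"])
    for w in sys.argv[1]:
        print(n,w,"far",score(d,w)[:10],"\n  near",score(d,w,x=-np.linspace(.064,.073,5))[:10])
E
python3 chk.py s
```

```text
[-0.0508  0.0325  0.124 ] [ 0.84  0.44 -0.08] [-36.   7.  37. 112.  -5.  63.  69.]
top s far [(0, 0.71), (10, 0.9), (20, 0.83), (30, 0.65), (40, 0.4), (50, 0.1), (60, 0.04), (70, 0.25), (80, 0.19), (90, 0.02)] 
  near [(0, 0.1), (10, 0.2), (20, 0.13), (30, 0.13), (40, 0.07), (50, 0.1), (60, 0.13), (70, 0.0), (80, 0.07), (90, 0.03)]
side s far [(0, 0.33), (10, 0.58), (20, 0.67), (30, 0.58), (40, 0.4), (50, 0.21), (60, 0.04), (70, 0.12), (80, 0.0), (90, 0.12)] 
  near [(0, 0.67), (10, 1.0), (20, 0.73), (30, 0.13), (40, 0.23), (50, 0.63), (60, 0.9), (70, 0.0), (80, 0.0), (90, 0.0)]
wrist s far [(0, 0.0), (10, 0.0), (20, 0.0), (30, None), (40, None), (50, None), (60, None), (70, None), (80, None), (90, None)] 
  near [(0, 1.0), (10, 1.0), (20, 0.97), (30, 0.77), (40, 0.27), (50, 0.77), (60, 1.0), (70, 1.0), (80, 0.0), (90, 0.0)]
```

apply_moves([
  {"xyz": [0, 0, 0.004], "turn": 0},
  {"xyz": [0, 0, 0.007], "turn": 0},
  {"xyz": [0, 0, 0.009], "turn": 0},
  {"xyz": [0, 0, 0.009], "turn": 0},
])

```text
time: 10.6
tool_pos: [0.5093, -0.031, 0.1161]
orientation: [180.0, 0.0, 155.3]
contact_force: [-1.8, 0.8, 6.9]
opening: 0.0002
grasp_force: 3.3
```

```bash
python3 chk.py s
```

```text
[-0.0501  0.0331  0.1161] [-1.81  0.85  6.95] [-36.   8.  37. 112.  -6.  62.  69.]
top s far [(0, 0.71), (10, 0.79), (20, 0.73), (30, 0.54), (40, 0.27), (50, 0.02), (60, 0.04), (70, 0.12), (80, 0.17), (90, 0.02)] 
  near [(0, 0.37), (10, 0.3), (20, 0.2), (30, 0.0), (40, 0.03), (50, 0.13), (60, 0.0), (70, 0.23), (80, 0.1), (90, 0.1)]
side s far [(0, 0.35), (10, 0.4), (20, 0.52), (30, 0.48), (40, 0.29), (50, 0.21), (60, 0.04), (70, 0.0), (80, 0.02), (90, 0.06)] 
  near [(0, 1.0), (10, 0.9), (20, 0.23), (30, 0.1), (40, 0.23), (50, 0.6), (60, 0.67), (70, 0.0), (80, 0.0), (90, 0.0)]
wrist s far [(0, 0.0), (10, 0.0), (20, None), (30, None), (40, None), (50, None), (60, None), (70, None), (80, None), (90, None)] 
  near [(0, 1.0), (10, 1.0), (20, 0.93), (30, 0.67), (40, 0.23), (50, 0.77), (60, 1.0), (70, 0.63), (80, 0.0), (90, 0.0)]
```

apply_moves([
  {"xyz": [0, 0, -0.01], "turn": 0},
  {"xyz": [0, 0, -0.02], "turn": 0},
  {"xyz": [0.017, 0.003, -0.02], "turn": 0},
  {"xyz": [0.017, 0.003, -0.02], "turn": 0},
  {"xyz": [0.017, 0.003, -0.01], "turn": 0},
  {"xyz": [0.017, 0.003, -0.004], "turn": 0},
  {"xyz": [0.017, 0.003, -0.001], "turn": 0},
  {"xyz": [0.017, 0.003, -0.001], "turn": 0},
])

```text
time: 11.42
tool_pos: [0.4945, -0.0216, 0.1162]
orientation: [-179.9, -0.1, 155.3]
contact_force: [-3.0, 1.1, 4.7]
opening: 0.0
grasp_force: 2.1
```

```bash
python3 chk.py s
python3 - <<'E'
import cv2,glob,numpy as np
from h import *
f=sorted(glob.glob("pics/side_1*.png"))[-1];w=sorted(glob.glob("pics/wrist_1*.png"))[-1];print(f,w)
a=cv2.imread(f)[165:235,255:350];b=cv2.imread(w)
cv2.imwrite("pics/m9.png",np.hstack([cv2.resize(a,(400,300),interpolation=3),cv2.resize(b,(400,300))]))
E
```

```text
[-0.0674  0.0354  0.1162] [-3.05  1.1   4.75] [-37.   6.  37. 114.  -4.  62.  67.]
top s far [(0, 0.71), (10, 0.79), (20, 0.73), (30, 0.56), (40, 0.46), (50, 0.23), (60, 0.0), (70, 0.17), (80, 0.19), (90, 0.02)] 
  near [(0, 0.23), (10, 0.17), (20, 0.03), (30, 0.17), (40, 0.07), (50, 0.07), (60, 0.13), (70, 0.0), (80, 0.07), (90, 0.03)]
side s far [(0, 0.35), (10, 0.4), (20, 0.52), (30, 0.46), (40, 0.31), (50, 0.27), (60, 0.04), (70, 0.15), (80, 0.06), (90, 0.04)] 
  near [(0, 0.87), (10, 0.67), (20, 0.4), (30, 0.0), (40, 0.0), (50, 0.0), (60, 0.0), (70, 0.0), (80, 0.0), (90, 0.0)]
wrist s far [(0, None), (10, None), (20, None), (30, None), (40, None), (50, None), (60, None), (70, None), (80, None), (90, None)] 
  near [(0, 0.63), (10, 0.57), (20, 0.5), (30, 0.5), (40, 0.53), (50, 0.57), (60, 0.33), (70, 0.0), (80, 0.23), (90, 0.1)]
pics/side_11.4.png pics/wrist_11.4.png
```

View pics/m9.png

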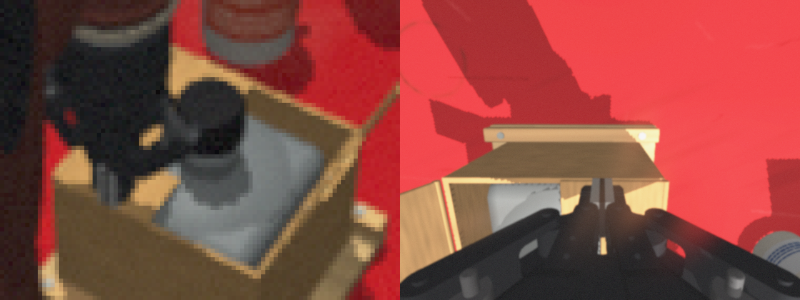

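apply_moves([
  {"xyz": [0, 0, -0.04], "turn": 0},
  {"xyz": [0, 0, -0.08], "turn": 0},
  {"xyz": [0, 0, -0.12], "turn": 0},
  {"xyz": [0, 0, -0.16], "turn": 0},
  {"xyz": [-0.02, -0.034, -0.16], "turn": 0},
  {"xyz": [-0.04, -0.068, -0.16], "turn": 0},
  {"xyz": [-0.06, -0.102, -0.16], "turn": 0},
  {"xyz": [-0.08, -0.136, -0.16], "turn": 0},
  {"xyz": [-0.1, -0.17, -0.16], "turn": 0},
  {"xyz": [-0.12, -0.205, -0.16], "turn": 0},
  {"xyz": [-0.135, -0.23, -0.16], "turn": 0},
  {"xyz": [-0.135, -0.23, -0.16], "turn": 0},
  {"xyz": [-0.135, -0.23, -0.13], "turn": 0},
  {"xyz": [-0.135, -0.23, -0.1], "turn": 0},
  {"xyz": [-0.135, -0.23, -0.07], "turn": 0},
  {"xyz": [-0.135, -0.23, -0.07], "turn": 0},
  {"xyz": [-0.135, -0.23, -0.07], "turn": 0},
])

```text
time: 12.98
tool_pos: [0.5208, -0.2863, 0.1862]
orientation: [-179.9, -0.2, 155.3]
contact_force: [-0.3, -0.4, -0.6]
opening: 0.0004
grasp_force: 0.0
```

```bash
python3 chk.py sl | grep -v wrist
```

```text
[ 0.067  -0.194   0.1862] [-0.27 -0.43 -0.63] [-16.  18.  50.  96. -14.  72. 102.]
top s far [(0, 0.0), (10, 0.0), (20, 0.0), (30, 0.0), (40, 0.0), (50, 0.0), (60, 0.0), (70, 0.02), (80, 0.0), (90, 0.1)] 
  near [(0, 0.33), (10, 0.33), (20, 0.43), (30, 0.47), (40, 0.43), (50, 0.23), (60, 0.2), (70, 0.0), (80, 0.0), (90, 0.0)]
top l far [(0, 0.17), (10, 0.08), (20, 0.06), (30, 0.06), (40, 0.08), (50, 0.04), (60, 0.08), (70, 0.02), (80, 0.06), (90, 0.27)] 
  near [(0, 0.33), (10, 0.47), (20, 0.4), (30, 0.37), (40, 0.4), (50, 0.33), (60, 0.6), (70, 0.57), (80, 0.27), (90, 0.0)]
side s far [(0, 0.35), (10, 0.42), (20, 0.54), (30, 0.48), (40, 0.31), (50, 0.27), (60, 0.08), (70, 0.0), (80, 0.0), (90, 0.0)] 
  near [(0, 1.0), (10, 1.0), (20, 1.0), (30, 1.0), (40, 1.0), (50, 1.0), (60, 1.0), (70, 0.0), (80, 0.0), (90, 0.0)]
side l far [(0, 0.73), (10, 0.77), (20, 0.54), (30, 0.38), (40, 0.12), (50, 0.02), (60, 0.0), (70, 0.0), (80, 0.0), (90, 0.0)] 
  near [(0, 0.03), (10, 0.0), (20, 0.0), (30, 0.0), (40, 0.0), (50, 0.0), (60, 0.0), (70, 0.0), (80, 0.0), (90, 0.0)]
  near [(0, None), (10, None), (20, None), (30, None), (40, None), (50, None), (60, None), (70, None), (80, None), (90, None)]
  near [(0, 1.0), (10, 1.0), (20, None), (30, None), (40, None), (50, None), (60, None), (70, None), (80, None), (90, None)]
```

apply_moves([
  {"xyz": [0, 0.03, 0], "turn": 0},
  {"xyz": [0, 0.06, 0], "turn": 0},
  {"xyz": [0, 0.081, 0], "turn": 0},
  {"xyz": [0, 0.092, -0.003], "turn": 0},
  {"xyz": [0, 0.1025, -0.005], "turn": 0},
  {"xyz": [0, 0.112, -0.005], "turn": 0},
  {"xyz": [0, 0.122, -0.004], "turn": 0},
  {"xyz": [0, 0.132, -0.001], "turn": 0},
  {"xyz": [0, 0.141, 0.002], "turn": 0},
  {"xyz": [0, 0.149, 0.007], "turn": 0},
  {"xyz": [0, 0.157, 0.0125], "turn": 0},
  {"xyz": [0, 0.164, 0.02], "turn": 0},
  {"xyz": [0, 0.17, 0.027], "turn": 0},
  {"xyz": [0, 0.1795, 0.044], "turn": 0},
  {"xyz": [0, 0.183, 0.055], "turn": 0},
  {"xyz": [0, 0.183, 0.06], "turn": 0},
  {"xyz": [0, 0.183, 0.064], "turn": 0},
  {"xyz": [0, 0.183, 0.064], "turn": 0},
])

```text
time: 14.63
tool_pos: [0.5973, -0.121, 0.1222]
orientation: [-180.0, -0.1, 155.3]
contact_force: [-0.7, -0.5, -0.1]
opening: 0.0003
grasp_force: 0.0
```

```bash
python3 chk.py sl | grep -v wrist
```

```text
[ 0.0674 -0.0119  0.1222] [-0.68 -0.53 -0.12] [-28.  23.  45.  98. -17.  66.  87.]
top s far [(0, 0.71), (10, 0.85), (20, 0.75), (30, 0.58), (40, 0.46), (50, 0.35), (60, 0.25), (70, 0.0), (80, 0.25), (90, 0.21)] 
  near [(0, 1.0), (10, 1.0), (20, 1.0), (30, 1.0), (40, 1.0), (50, 1.0), (60, 1.0), (70, 0.33), (80, 0.6), (90, 0.23)]
top l far [(0, 0.88), (10, 0.77), (20, 0.62), (30, 0.48), (40, 0.42), (50, 0.4), (60, 0.29), (70, 0.23), (80, 0.19), (90, 0.19)] 
  near [(0, 1.0), (10, 1.0), (20, 1.0), (30, 1.0), (40, 1.0), (50, 1.0), (60, 1.0), (70, 1.0), (80, 1.0), (90, 1.0)]
side s far [(0, 0.33), (10, 0.5), (20, 0.58), (30, 0.44), (40, 0.23), (50, 0.23), (60, 0.06), (70, 0.0), (80, 0.0), (90, 0.0)] 
  near [(0, 1.0), (10, 1.0), (20, 1.0), (30, 1.0), (40, 1.0), (50, 1.0), (60, 1.0), (70, 0.0), (80, 0.0), (90, 0.0)]
side l far [(0, 0.94), (10, 0.73), (20, 0.5), (30, 0.33), (40, 0.17), (50, 0.1), (60, 0.04), (70, 0.0), (80, 0.0), (90, 0.0)] 
  near [(0, 1.0), (10, 1.0), (20, 1.0), (30, 1.0), (40, 1.0), (50, 0.83), (60, 0.63), (70, 0.83), (80, 1.0), (90, 1.0)]
  near [(0, None), (10, None), (20, None), (30, None), (40, None), (50, None), (60, None), (70, None), (80, None), (90, None)]
  near [(0, None), (10, None), (20, None), (30, None), (40, None), (50, None), (60, None), (70, None), (80, None), (90, None)]
```

apply_moves([
  {"xyz": [0, 0, 0.002], "turn": 0},
  {"xyz": [0, 0, 0.004], "turn": 0},
  {"xyz": [0, 0, 0.005], "turn": 0},
  {"xyz": [0, 0, 0.005], "turn": 0},
])

```text
time: 15.12
tool_pos: [0.5984, -0.1208, 0.1198]
orientation: [179.9, 0.1, 155.3]
contact_force: [-5.1, 1.6, 14.7]
opening: 0.0003
grasp_force: 7.6
```

Run:
```python
from bench import arm
from h import *
from scipy.optimize import least_squares
dt=arm.get_image("top");ds=arm.get_image("side")
c=lambda u,v:[240+u/5,150+v/5]
T=np.array([c(345,233),c(148,326),c(405,464),c(530,250),c(285,128),c(131,245),c(277,40),c(495,408),c(630,187)])
S=np.array([[305.2,187.2],[268.8,207.2],[320.4,227.2],[339.2,200.8],[291.2,176]])
def M(p):
    x,y,yaw,z,a,b=p
    L=np.array([[0,0,.18],[-.075,.08,.126],[-.075,-.08,.126],[.075,-.08,.126],[.075,.08,.126]]+[[s,.08-.075*np.cos(a),.13+.075*np.sin(a)] for s in(-.074,.074)]+[[s,-.08+.105*np.cos(b),.13+.105*np.sin(b)] for s in(-.074,.074)])
    R=np.array([[np.cos(yaw),-np.sin(yaw),0],[np.sin(yaw),np.cos(yaw),0],[0,0,1]])
    return L@R.T+[x,y,z]
def res(p,u=3):
    P=M(p);o=[]
    if u&1:o.append((proj(dt,P)-T).ravel())
    if u&2:o.append((proj(ds,P[:5])-S).ravel())
    return np.concatenate(o)
for u in(1,2,3):
    r=least_squares(res,[.54,-.08,-.43,0,1.6,1.95],args=(u,),loss="soft_l1");print(u,r.cost.round(2),r.x.round(4))
    r0=least_squares(lambda q:res(np.r_[q[:3],0,q[3:]],u),[.54,-.08,-.43,1.6,1.95],loss="soft_l1");print("  z=0",r0.cost.round(2),r0.x.round(4))
```

```text
1 1.35 [ 0.5587 -0.083  -0.4295 -0.0302  1.6621  1.9765]
  z=0 3.67 [ 0.541  -0.0825 -0.4312  1.6222  1.953 ]
2 9.28 [ 0.5695 -0.0811 -0.354  -0.0302  1.6     1.95  ]
  z=0 10.4 [ 0.5434 -0.083  -0.349   1.6     1.95  ]
3 15.98 [ 0.5509 -0.0824 -0.4267 -0.016   1.6355  1.9716]
  z=0 17.9 [ 0.5409 -0.0825 -0.4246  1.621   1.9515]
```

Run:
```python
from bench import arm
from h import *
d=arm.get_image("side")
for z in(.095,.105,.116,.13,.14): print(z,proj(d,[[.4945,-.0216,z]]).round(1))
w=arm.get_image("wrist");s=arm.state();p=s["tool_pos"]
for dz in(-.03,-.011,0,.014): print(dz,proj(w,[p+[0,0,dz]]).round(0))
E=w["extrinsics"];print("wrist cam rel tcp local",((-E[:3,:3].T@E[:3,3])-p)@RC, "axis",-E[2,:3]@RC)
cv2.imwrite("pics/wx.png",w["pixels"])
im=w["pixels"]; print(im[230:275:3,280].tolist())
print(w["vfov"])
```

```text
0.095 [[282.  218.2]]
0.105 [[281.9 215.9]]
0.116 [[281.9 213.5]]
0.13 [[281.9 210.3]]
0.14 [[281.8 208. ]]
-0.03 [[282. 237.]]
-0.011 [[282. 249.]]
0 [[282. 256.]]
0.014 [[282. 268.]]
wrist cam rel tcp local [-0.06986616  0.00019116  0.15687227] axis [ 2.72156250e-01  6.80067905e-04 -9.62252832e-01]
[[96, 139, 178], [91, 136, 175], [92, 137, 176], [93, 136, 175], [93, 136, 177], [93, 135, 175], [86, 124, 159], [59, 69, 84], [59, 69, 81], [57, 66, 83], [54, 65, 81], [53, 64, 82], [55, 65, 83], [59, 69, 87], [52, 63, 82]]
68.62031551222302
```

apply_moves([
  {"xyz": [0, 0, -0.03], "turn": 0},
  {"xyz": [0, 0, -0.07], "turn": 0},
  {"xyz": [0, 0, -0.11], "turn": 0},
  {"xyz": [0, 0.012, -0.14], "turn": -0.1},
  {"xyz": [0, 0.012, -0.14], "turn": -0.2},
  {"xyz": [0, 0.012, -0.14], "turn": -0.2},
  {"xyz": [0, 0.012, -0.14], "turn": -0.2},
  {"xyz": [0, 0.012, -0.14], "turn": -0.2},
], claw=-1)

```text
time: 15.98
tool_pos: [0.6021, -0.1097, 0.2567]
orientation: [-180.0, -0.1, 166.6]
contact_force: [-0.1, -0.3, 0.2]
opening: 0.0855
grasp_force: 0.0
```

Run:
```python
from bench import arm
from h import *
s=arm.state();print(W2L(s["tool_pos"]).round(4),s["tool_pos"].round(4),s["orientation"].round(1),s["qpos"].round(1))
for n in("wrist","top","side"):
    d=arm.get_image(n)
    im=d["pixels"]; 
    e=proj(d,L2W([0,0,.18]))[0];print(n,"expected cap top px",e.round(1),"r px",np.linalg.norm(proj(d,L2W([.023,0,.18]))[0]-e).round(1),"radius px")
    dark=(im.max(2)<75).astype(np.uint8)
    k,lab,st,ce=cv2.connectedComponentsWithStats(dark)
    for i in range(1,k):
        if st[i,4]>60 and np.hypot(*(ce[i]-e))<90: print(st[i],ce[i].round(1))
    cv2.imwrite(f"pics/{n}_cap.png",im)
    print("flaps s",score(d,"s")[:4],"l",score(d,"l")[:4])
    if n=="wrist":
        u,v=e.round().astype(int); g=im.max(2)[max(0,v-70):v+70:8,max(0,u-80):u+80:8]; print(g)
```

```text
[0.0671 0.0004 0.2567] [ 0.6021 -0.1097  0.2567] [-1.800e+02 -1.000e-01  1.666e+02] [-29.8  16.8  45.2  87.9 -12.   80.4  92.8]
wrist expected cap top px [299.4 130.8] r px 31.6 radius px
[ 269   97   62   64 1939] [297.6 134. ]
flaps s [(0, 1.0), (10, 1.0), (20, 0.88), (30, 0.83)] l [(0, 1.0), (10, 1.0), (20, 0.88), (30, 0.85)]
[[164 161 163 191 242 241 241 240 241 243 242 243 243 240 241 242 242 241
  241 238]
 [164 154 163 171 238 243 240 243 241 240 241 240 241 242 243 242 243 243
  241 239]
 [167 163 160 171 174 241 220 241 242 242 241 242 242 241 244 238 242 242
  240 240]
 [168 168 161 172 165 232 188 235 240 240 239 241 242 242 241 242 225 242
  241 239]
 [171 173 165 171 160 176 118 110 112 116 113 183 241 243 242 240 238 242
  242 242]
 [169 173 165 170 169 165 107 113  97  53  70  64  99 174 165 197 238 240
  240 243]
 [166 169 169 170 174 163 107  93  71  76  77  82  80  54 174 112 241 240
  240 243]
 [167 169 166 169 173 151 108  52  73  80  76  80  81  83 160 168 243 243
  239 242]
 [165 174 170 164 167 121 106  54  72  76  81  81  84  83 104 240 242 244
  240 243]
 [16
[... 734 characters left out ...]
243 240 239 242
  239 236]]
top expected cap top px [309.  197.1] r px 7.8 radius px
[  142    24   230   396 11616] [257.9 249.6]
[387 189  23  13 189] [397.2 195.1]
[299 191  19  24 325] [308.2 201.6]
flaps s [(0, 0.71), (10, 0.81), (20, 0.73), (30, 0.56)] l [(0, 0.98), (10, 0.9), (20, 0.75), (30, 0.58)]
side expected cap top px [304.9 188. ] r px 6.5 radius px
[  155    12   196   231 11401] [246.1 143.4]
[ 291  100   56   52 1331] [320.3 123.5]
[359 118  24  18 365] [370.7 126.8]
[274 141  14  14  90] [279.8 146.2]
[296 184  18  23 304] [304.5 194.3]
[378 190  21  15 237] [388.3 197. ]
flaps s [(0, 0.35), (10, 0.52), (20, 0.58), (30, 0.48)] l [(0, 1.0), (10, 0.9), (20, 0.67), (30, 0.48)]
```

apply_moves([
  {"xyz": [0.033, 0.006, 0], "turn": 0},
  {"xyz": [0.0658, 0.0128, 0], "turn": 0},
  {"xyz": [0.0658, 0.0128, 0], "turn": 0},
  {"xyz": [0.0658, 0.0128, 0], "turn": 0},
])

```text
time: 16.47
tool_pos: [0.5407, -0.0811, 0.2578]
orientation: [179.9, -0.0, 166.8]
contact_force: [-0.2, 0.4, -0.4]
opening: 0.0852
grasp_force: 0.0
```

```bash
python3 -c "
from bench import arm
from h import *
s=arm.state();print(W2L(s['tool_pos']).round(4),s['qpos'].round(1),s['opening'])"
```

```text
[-0.0006  0.0007  0.2578] [-37.2   6.4  45.2  96.8  -4.7  78.7  85.5] 0.08518043642614427
```

apply_moves([
  {"xyz": [0, 0, 0.03], "turn": 0.1},
  {"xyz": [0, 0, 0.05], "turn": 0.2},
  {"xyz": [0, 0, 0.05], "turn": 0.3},
  {"xyz": [0, 0, 0.05], "turn": 0.3},
  {"xyz": [0, 0, 0.05], "turn": 0.3},
])

```text
time: 16.88
tool_pos: [0.5424, -0.0825, 0.208]
orientation: [-179.9, 0.0, 149.7]
contact_force: [0.3, 0.6, 0.5]
opening: 0.0853
grasp_force: 0.0
```

```bash
python3 -c "
from bench import arm
from h import *
s=arm.state();print(W2L(s['tool_pos']).round(4),s['qpos'].round(1),s['opening'])"
```

```text
[1.50e-03 1.00e-04 2.08e-01] [-37.7   8.9  46.7 100.9  -6.7  73.1  70.3] 0.08528159935914868
```

apply_moves([
  {"xyz": [0, 0, 0.02], "turn": 0.1},
  {"xyz": [0, 0, 0.02], "turn": 0.2},
  {"xyz": [0, 0, 0.02], "turn": 0.3},
  {"xyz": [0, 0, 0.03], "turn": 0.4},
  {"xyz": [0, 0, 0.04], "turn": 0.5},
  {"xyz": [0, 0, 0.05], "turn": 0.5},
  {"xyz": [0, 0, 0.06], "turn": 0.5},
  {"xyz": [0, 0, 0.068], "turn": 0.5},
  {"xyz": [0, 0, 0.073], "turn": 0.5},
  {"xyz": [0, 0, 0.073], "turn": 0.5},
  {"xyz": [0, 0, 0.073], "turn": 0.5},
])

```text
time: 17.8
tool_pos: [0.5418, -0.0822, 0.1349]
orientation: [-180.0, 0.0, 121.0]
contact_force: [0.3, 0.1, 0.1]
opening: 0.0855
grasp_force: 0.0
```

apply_moves([
  {"xyz": [0, 0, 0], "turn": 0},
  {"xyz": [0, 0, 0], "turn": 0},
  {"xyz": [0, 0, 0], "turn": 0},
  {"xyz": [0, 0, 0], "turn": 0},
  {"xyz": [0, 0, 0], "turn": 0},
  {"xyz": [0, 0, 0], "turn": 0},
  {"xyz": [0, 0, 0], "turn": 0},
  {"xyz": [0, 0, 0], "turn": 0},
], claw=0.6, newtons=30)

```text
time: 18.47
tool_pos: [0.5421, -0.082, 0.1354]
orientation: [180.0, 0.0, 120.9]
contact_force: [-1.1, -0.1, 5.1]
opening: 0.0455
grasp_force: 32.5
```

apply_moves([
  {"xyz": [0, 0, 0], "turn": 0},
  {"xyz": [0, 0, 0], "turn": 0},
  {"xyz": [0, 0, 0.002], "turn": 0},
  {"xyz": [0, 0, 0.004], "turn": 0},
  {"xyz": [0, 0, 0.004], "turn": 0},
], newtons=90)

```text
time: 18.88
tool_pos: [0.5421, -0.0821, 0.1313]
orientation: [180.0, 0.0, 120.9]
contact_force: [-1.7, 0.0, 8.9]
opening: 0.0441
grasp_force: 92.5
```

apply_moves([
  {"xyz": [0, 0, 0.002], "turn": 0},
  {"xyz": [0, 0, 0.004], "turn": 0},
  {"xyz": [0, 0, 0.005], "turn": 0},
  {"xyz": [0, 0, 0.005], "turn": 0},
  {"xyz": [0, 0, 0.005], "turn": 0},
])

```text
time: 19.3
tool_pos: [0.5421, -0.082, 0.1269]
orientation: [180.0, -0.0, 120.9]
contact_force: [-4.3, 0.1, 13.2]
opening: 0.0442
grasp_force: 93.0
```

apply_moves([
  {"xyz": [0, 0, 0], "turn": -0.1},
  {"xyz": [0, 0, 0], "turn": -0.2},
  {"xyz": [0, 0, 0], "turn": -0.3},
  {"xyz": [0, 0, 0], "turn": -0.4},
  {"xyz": [0, 0, 0], "turn": -0.5},
  {"xyz": [0, 0, 0], "turn": -0.6},
  {"xyz": [0, 0, 0], "turn": -0.7},
  {"xyz": [0, 0, 0], "turn": -0.8},
  {"xyz": [0, 0, 0], "turn": -0.9},
  {"xyz": [0, 0, 0], "turn": -0.98},
  {"xyz": [0, 0, 0], "turn": -1.04},
  {"xyz": [0, 0, 0], "turn": -1.04},
  {"xyz": [0, 0, 0], "turn": -1.04},
])

```text
time: 20.38
tool_pos: [0.5433, -0.0819, 0.1275]
orientation: [180.0, 0.2, -179.4]
contact_force: [0.3, -0.0, 11.9]
opening: 0.044
grasp_force: 92.8
```

```bash
python3 -c "
from bench import arm
s=arm.state();print(s['torque'].round(2),s['contact_force'].round(1),s['qpos'].round(1),s['grasp_force'])"
```

```text
[0.13 0.04 0.08] [ 0.3 -0.  11.9] [-30.5  12.8  39.5 106.4  -9.1  63.7 102.8] 92.82535692550482
```

apply_moves([
  {"xyz": [0, 0, -0.004], "turn": 0},
  {"xyz": [0, 0, -0.008], "turn": 0},
  {"xyz": [0, 0, -0.012], "turn": 0},
  {"xyz": [0, 0, -0.014], "turn": 0},
  {"xyz": [0, 0, -0.014], "turn": 0},
])

```text
time: 20.8
tool_pos: [0.5416, -0.0819, 0.14]
orientation: [180.0, -0.0, -179.5]
contact_force: [0.4, -0.1, -1.5]
opening: 0.0441
grasp_force: 91.5
```

Force is only about the cap's weight, so it is free; lift on.

apply_moves([
  {"xyz": [0, 0, -0.007], "turn": 0},
  {"xyz": [0, 0, -0.014], "turn": 0},
  {"xyz": [0, 0, -0.021], "turn": 0},
  {"xyz": [0, 0, -0.028], "turn": 0},
  {"xyz": [0, 0, -0.035], "turn": 0},
  {"xyz": [0, 0, -0.042], "turn": 0},
  {"xyz": [0, 0, -0.046], "turn": 0},
  {"xyz": [0, 0, -0.046], "turn": 0},
  {"xyz": [0, 0, -0.046], "turn": 0},
  {"xyz": [0, 0, -0.046], "turn": 0},
])

```text
time: 21.63
tool_pos: [0.5415, -0.0819, 0.1856]
orientation: [-180.0, -0.0, -179.5]
contact_force: [0.1, -0.9, -0.6]
opening: 0.0442
grasp_force: 91.5
```

Run:
```python
from bench import arm
from h import *
s=arm.state();print(W2L(s["tool_pos"]).round(4),s["contact_force"].round(1),s["opening"],s["grasp_force"])
for n in("top","side"):
    d=arm.get_image(n);im=d["pixels"];cv2.imwrite(f"pics/{n}_end.png",im)
    print(n,"s far/near",score(d,"s")[:4],score(d,"s",x=-np.linspace(.04,.07,8))[:4],"l",score(d,"l")[:4],score(d,"l",x=-np.linspace(.04,.07,8))[:4])
    print("neck/plug colour (white/grey expected)",[im[tuple(proj(d,L2W([0,0,z]))[0].round().astype(int)[::-1])].tolist() for z in(.172,.165,.16)],"cap at +50mm",[im[tuple(proj(d,L2W([-.02,0,z]))[0].round().astype(int)[::-1])].tolist() for z in(.205,.21,.215)])
```

```text
[0.0005 0.0003 0.1856] [ 0.1 -0.9 -0.6] 0.044220220214142965 91.53901093082823
top s far/near [(0, 0.02), (10, 0.02), (20, 0.1), (30, 0.08)] [(0, 0.0), (10, 0.08), (20, 0.17), (30, 0.31)] l [(0, 0.83), (10, 0.69), (20, 0.58), (30, 0.5)] [(0, 1.0), (10, 1.0), (20, 1.0), (30, 0.83)]
neck/plug colour (white/grey expected) [[19, 22, 13], [10, 7, 8], [146, 156, 163]] cap at +50mm [[25, 20, 38], [25, 27, 49], [33, 38, 64]]
side s far/near [(0, 0.1), (10, 0.0), (20, 0.0), (30, 0.0)] [(0, 1.0), (10, 0.98), (20, 0.85), (30, 1.0)] l [(0, 1.0), (10, 0.9), (20, 0.67), (30, 0.48)] [(0, 1.0), (10, 1.0), (20, 0.83), (30, 0.6)]
neck/plug colour (white/grey expected) [[132, 140, 143], [139, 148, 150], [110, 118, 119]] cap at +50mm [[24, 12, 21], [17, 14, 16], [22, 12, 13]]
```

```bash
python3 -c "
from bench import arm
print(arm.finish_job())"
```

```text
the job is handed in; nothing more can be done
None
```

I folded both flaps down flat, shorter first, then pressed, twisted and lifted the cap off; it is held about 54 mm above the neck and the job is handed in, though no verdict came back.

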